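Fasten the draw latch of the short transport case

ROBOT

A 7-joint arm with a two-finger parallel gripper is mounted at the origin on a cart in front of the work surface, level with it; the furniture and walls round the work are solid. World frame = base frame: x ahead of the robot, y to its left, z up, the work surface at z = 0. Lengths are in m, angles in degrees, forces in N, time in s.
With the tool pointing down it reaches from about 0.425 to 0.875 m from the base axis. Payload 4.7 kg.
Tool frame: the origin (TCP) lies midway between the tips of the shut fingers; the grasp point (between the pads) lies 19 mm behind it; z points along the fingers, y is the line along which they close (so a half turn about z gives the same grasp; the last joint's range is limited). The gripper opens to 87 mm and grips with 3 to 60 N. Pads are 19 mm wide; open, the fingers measure 117 mm over their backs; the gripper's body (75 mm by 190 mm) begins 51 mm behind the grasp point.
Start: joints at [70.938, 18.392, -4.016, 83.108, 1.295, 78.541, -3.26], TCP at [0.221, -0.611, 0.223] pointing down, gripper open.
Joint ranges: [-163.93, 163.93], [-17.29, 119.83], [-79.2, 71.16], [3.27, 140.29], [-89.18, 269.18], [5.43, 117.66], [-154.24, 154.24]. Speed limits (degrees/s): [147.25, 147.25, 180, 180, 180, 180, 180].

INTERFACE

Orientations are given as [roll, pitch, yaw] about the fixed x, y, z axes, in that order (R = Rz(yaw) Ry(pitch) Rx(roll)).
In Python, from cell import env gives the robot as it stands.
- The arm moves only by the tool step_arm, never from a script. Its argument "moves" is a list of rows, each an object with "dp": the shift along the tool's x, y, z in mm, a list of three; "dr": the turn, a rotation vector about the tool's x, y, z in rad, a list of three; "fingers": the closure, from 0 (fully open) to 1 (shut). In form: [{"dp": [dx, dy, dz], "dr": [ax, ay, az], "fingers": fingers}, ...]. A call has exactly 5 rows; each row shifts and turns the commanded pose from where the row before left it, along the tool's axes as they then stand; what a row does not reach is not made up. A row lasts 1/8 s, in which the tool goes at most 62.5 mm and 10.7 degrees, less where a joint would pass 70% of its speed; a pose out of reach is approached as far as the arm can. A call with a gripper value outside its range is refused whole. The fingers move at their own pace and stop on an object; "squeeze" is the grip in N (left out, the last holds). Time passes only in rows, so rows that do not move let the fingers close, or fill a call up. It gives the time, the measured TCP pose, the force, the opening and the grip force at its end, in the units of the state.
- env.get_obs(): the state, without advancing time (a new reading comes with each control period).
- env.read_camera(name): name is "side" or "top" or "wrist"; returns the picture (420x560x3 uint8, red, green, blue); there is no depth.
- env.camera_model(name): a dict with "fx", "fy", "cx", "cy" (pixels), "R" (3x3) and "t" (3): a world point X has camera coordinates R X + t. Camera axes: x right, y down, z forward; pixel columns grow to the right and rows downward; lengths in m; the calibration is good to about 2 mm. A picture is of the moment at which its call begins: read the wrist's pose just before it. camera_model takes no time and is no camera call; for the wrist camera it gives the pose at the moment of the call.
- env.sign_off(): hands the job in; it is judged then, once.
The state is a dict: "time_s": time; "qpos": joint angles; "joint_velocities": joint speeds; "effort": joint torques, N m; "tool_pos": TCP position; "tool_rot": TCP orientation; "force": force on the tool from outside, world axes, zero at the start; "wrist_torque": the same for the moment, N m; "grip_width": finger opening in m; "grasp_force": force on a finger pad.
Only numpy, scipy, OpenCV 4.12 (cv2) and the standard library are available. Lean on these libraries where they do the work, as an engineer would, in place of code of your own. Each camera call takes 0.05 s, during which the arm holds its last target. There are 200 camera calls.

TASK

Two grey sample transport cases stand on the bench, each with its draw latch undone on top. Fasten the latch of the shorter case: swing its wire loop over so that the bar drops behind the keeper hook, then press the lever down flat past centre so that it stays shut. Leave the longer case alone.

Things in the scene. Friction and masses are not known exactly. Their poses are not given: they have to be found in the camera images.
- short_case: Shorter of two grey cases, fixed: 150 (x) by 170 (y) by 100 mm high; origin at the centre of its underside, z up. On top, along x at y = 0, a steel draw latch. Keeper: hook 18 mm wide, its pulling face towards +x at x = 49 mm, lip to x = 52 mm, top at z = 116 mm, on a plate with top at z = 104 mm. The loop's bar belongs on the hook's +x side, below the lip.
- short_case_lever (a joint): Lever, rad: 0 flat and shut towards -x of the case (stop), pi/2 upright, to 1.9 leaning to +x. Starts at 1.35 to 1.65. Plate 26 x 4 mm, 72 mm long; pivot along y at case x = 0, z = 118 mm. Shut, its top is at z = 120 mm. Stays where left (1 N at its end); with the loop hooked a spring makes it stiffer (about 1.5 N) until past centre near 0.2, then holds it down.
- short_case_loop (a joint): Wire loop relative to the lever, rad: 0 folded back along the lever (start), growing as it swings over the top towards +x, near 2 when hooked with the lever raised. Its pin is on the lever, 24 mm from the lever's pivot; arms at y = +-18 mm, 74 mm long. Turns easily: pushed well past upright it falls, and with the lever beyond 1.3 rad its bar drops behind the hook.
- short_case_loop_bar (a point): Middle of the cross bar at the end of that loop: 6 mm thick, 42 mm wide along the case's y. Folded back at the start it is 98 mm from the lever's pivot, 26 mm beyond the lever's end. Hooked, it lies in the case's frame at x = 52 to 70 mm, z = 107 to 110 mm.
- long_case: The longer grey case, 150 by 260 by 100 mm, with the same undone latch (raised, reaching 220 mm above the bench) and a yellow pad of notes on top; not to be touched. Origin at the centre of its underside, axes as the short one's.

How it is judged:
By the outcome, as a careful person would: the job done as asked, in the order asked, and still so for the second after the job is handed in, with the robot touching nothing.
It also fails if it takes over 45 s, if anything falls off the work surface, if the arm or the gripper's body presses on something with over 40 N, if the wrist force passes 120 N, or if a joint passes its speed limit or range.

## Working session

There is one attempt and no reset: what is moved stays moved. The work goes in short steps, Python scripts to look and compute and a tool call to move; the robot and the scene stay as the last step left them, time stands still between calls to the robot, and variables do not carry over. Pictures are saved under pics/ and viewed, at most 10 in all, crops included, and the job is handed in when it is done.

Besides the shell and the picture viewer there is one more tool, called by a JSON object that holds its "api" and its "payload". step_arm: Moves the arm, as the interface text tells. Its arguments: {"type":"object","properties":{"moves":{"type":"array","items":{"type":"object","properties":{"dp":{"type":"array","items":{"type":"number"}},"dr":{"type":"array","items":{"type":"number"}},"fingers":{"type":"number"}}}},"squeeze":{"type":"number"}},"required":["moves"]}

```bash
mkdir -p pics; ls; python3 - <<'E'
from cell import env
import cv2
for n in ("side","top"):
    im=env.read_camera(n); cv2.imwrite(f"pics/{n}0.png",im[:,:,::-1])
    m=env.camera_model(n); print(n,{k:(v.tolist() if hasattr(v,'tolist') else v) for k,v in m.items()})
o=env.get_obs(); print(o["time_s"],o["tool_pos"],o["tool_rot"],o["force"])
E
```

```text
pics
side {'fx': 501.6214657132942, 'fy': 501.6214657132942, 'cx': 284.5922697059651, 'cy': 212.13343953447716, 'R': [[-0.9983252793277136, 0.05772605779989437, -0.0037866748112460485], [0.02889707700824511, 0.4409048677749894, -0.8970885444105829], [-0.05011582180930911, -0.8956955955140128, -0.44183458961604083]], 't': [0.5097951401896511, 0.08418581165260514, 1.291048799979274]}
top {'fx': 420.1874698340349, 'fy': 420.1874698340349, 'cx': 272.12785832193845, 'cy': 224.6199801034762, 'R': [[-0.008982360132963661, -0.9999430128418023, -0.0057695992322612044], [-0.9958872652120848, 0.00946582858381499, -0.09010523335309957], [0.09015471254924194, 0.004936512744944089, -0.9959155379082523]], 't': [-0.0019486858032969304, 0.5292163486486162, 1.1005879168415091]}
0.1 [ 0.22071274 -0.61086563  0.22156277] [-1.79903507e+02  5.48799878e-03  1.98722239e+01] [-0.39884756  0.74535539 -0.04226186]
```

View pics/side0.png

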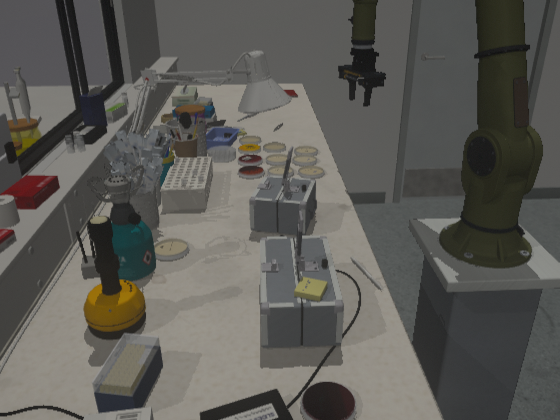

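View pics/top0.png

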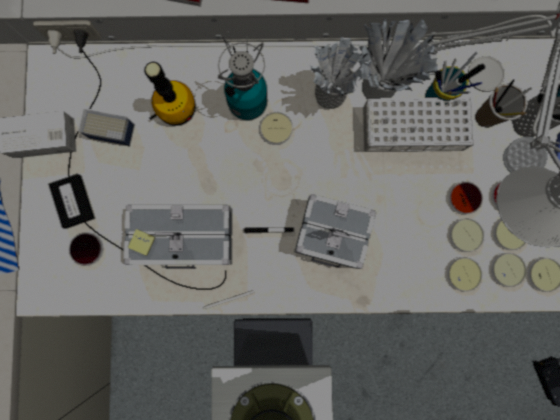

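The short case is near top px (338,231) and side px (284,205). The long one is near top px (176,235), with its keeper towards the top of the image (+x). I'll enlarge the short case.

```bash
python3 - <<'E'
import cv2,numpy as np
a=cv2.imread("pics/top0.png")[185:275,290:385]; b=cv2.imread("pics/side0.png")[140:240,240:330]
r=lambda i:cv2.convertScaleAbs(cv2.resize(i,(400,400*i.shape[0]//i.shape[1]),interpolation=cv2.INTER_CUBIC),alpha=1.5)
a,b=r(a),r(b);h=max(a.shape[0],b.shape[0])
p=lambda i:np.vstack([i,np.zeros((h-i.shape[0],400,3),np.uint8)])
cv2.imwrite("pics/crop0.png",np.hstack([p(a),p(b)]))
E
```

```text
(no output)
```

View pics/crop0.png

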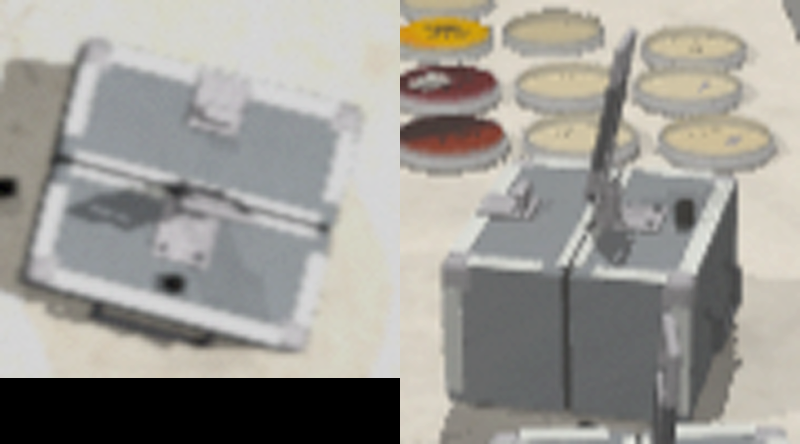

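```bash
cat > h.py <<'E'
import numpy as np
from cell import env
def ray(n,u,v):
    m=env.camera_model(n);R=np.array(m["R"]);t=np.array(m["t"])
    return -R.T@t, R.T@np.array([(u-m["cx"])/m["fx"],(v-m["cy"])/m["fy"],1])
def onz(n,u,v,z):
    c,d=ray(n,u,v);return c+d*(z-c[2])/d[2]
def proj(n,X):
    m=env.camera_model(n);p=np.array(m["R"])@X+np.array(m["t"]);return m["fx"]*p[0]/p[2]+m["cx"],m["fy"]*p[1]/p[2]+m["cy"]
E
python3 - <<'E'
from h import *
T=lambda x,y:(290+x/4.21,185+y/4.21)
S=lambda x,y:(240+(x-400)/4.444,140+y/4.444)
P=[onz("top",*T(*q),0.1) for q in [(85,40),(362,106),(304,350),(24,280)]]
for p in P: print(p.round(4))
c=sum(P)/4; print("c",c.round(4))
ex=(P[0]+P[1]-P[2]-P[3])/2; ey=(P[0]+P[3]-P[1]-P[2])/2
print(np.linalg.norm(ex),np.linalg.norm(ey),np.degrees(np.arctan2(ex[1],ex[0])),np.degrees(np.arctan2(-ey[0],ey[1])))
Q=[onz("side",*S(*q),0.1) for q in [(443,262),(684,280),(738,175)]]
for p in Q: print("side",p.round(4))
# side: keeper hook top, baseplate; top: keeper, base, 
print("keeper top view",onz("top",*T(218,75),.116).round(4),onz("top",*T(215,125),.104).round(4))
yaw=np.arctan2(ex[1],ex[0])
n=np.array([-np.sin(yaw),np.cos(yaw),0]); cx=np.array([np.cos(yaw),np.sin(yaw),0])
for q in [(630,32),(612,205),(604,195)]:
    o,d=ray("side",*S(*q)); X=o+d*(n@(c-o))/(n@d); print("lever",X.round(4),"case x",cx@(X-c))
E
```

```text
[ 0.5973 -0.1034  0.1   ]
[ 0.556 -0.267  0.1  ]
[ 0.4123 -0.2286  0.1   ]
[ 0.4548 -0.0651  0.1   ]
c [ 0.5051 -0.166   0.1   ]
0.14814409519242133 0.16883008236601557 -15.022646019653964 -14.347407938493387
side [ 0.5956 -0.1046  0.1   ]
side [ 0.4566 -0.0705  0.1   ]
side [ 0.4075 -0.2258  0.1   ]
keeper top view [ 0.5732 -0.1795  0.116 ] [ 0.5451 -0.179   0.104 ]
lever [ 0.4818 -0.1598  0.2203] case x -0.02413484071358854
lever [ 0.4924 -0.1626  0.1086] case x -0.013203543746420498
lever [ 0.4972 -0.1639  0.1148] case x -0.008223514226246504
```

{"api": "step_arm", "payload": {"moves": [{"dp":[0,0,-15],"dr":[0,0,0],"fingers":1},{"dp":[0,0,-15],"dr":[0,0,0],"fingers":1},{"dp":[0,0,-15],"dr":[0,0,0],"fingers":1},{"dp":[10,-10,-15],"dr":[0,0,0],"fingers":1},{"dp":[20,-20,0],"dr":[0,0,0],"fingers":1}], "squeeze": 10}}

```text
time_s: 0.72
tool_pos: [0.2391, -0.5732, 0.2849]
tool_rot: [179.8, -0.0, 19.8]
force: [0.8, 0.6, -0.6]
grip_width: 0.0452
grasp_force: 0.0
```

{"api": "step_arm", "payload": {"moves": [{"dp":[24,-24,0],"dr":[0,0,0],"fingers":1},{"dp":[24,-24,0],"dr":[0,0,0],"fingers":1},{"dp":[24,-24,0],"dr":[0,0,0],"fingers":1},{"dp":[24,-24,0],"dr":[0,0,0],"fingers":1},{"dp":[24,-24,0],"dr":[0,0,0],"fingers":1}]}}

```text
time_s: 1.35
tool_pos: [0.3119, -0.4173, 0.2836]
tool_rot: [179.9, -0.0, 19.9]
force: [-0.5, 0.3, -0.2]
grip_width: 0.0017
grasp_force: 0.0
```

{"api": "step_arm", "payload": {"moves": [{"dp":[24,-24,0],"dr":[0,0,0],"fingers":1},{"dp":[24,-24,0],"dr":[0,0,0],"fingers":1},{"dp":[24,-24,0],"dr":[0,0,0],"fingers":1},{"dp":[24,-24,0],"dr":[0,0,0],"fingers":1},{"dp":[24,-24,0],"dr":[0,0,0],"fingers":1}]}}

```text
time_s: 1.98
tool_pos: [0.3836, -0.2636, 0.2835]
tool_rot: [179.9, -0.0, 19.9]
force: [-0.2, 0.2, -0.4]
grip_width: 0.0004
grasp_force: 0.0
```

{"api": "step_arm", "payload": {"moves": [{"dp":[23,-21.5,0],"dr":[0,0,-0.138],"fingers":1},{"dp":[19,-24,0],"dr":[0,0,-0.138],"fingers":1},{"dp":[16,-26,0],"dr":[0,0,-0.138],"fingers":1},{"dp":[10,-20,0],"dr":[0,0,-0.138],"fingers":1},{"dp":[0,0,0],"dr":[0,0,-0.138],"fingers":1}]}}

```text
time_s: 2.6
tool_pos: [0.3941, -0.153, 0.2836]
tool_rot: [179.9, 0.1, 59.9]
force: [-0.3, 0.2, -0.6]
grip_width: 0.0004
grasp_force: 0.0
```

{"api": "step_arm", "payload": {"moves": [{"dp":[0,0,0],"dr":[0,0,-0.138],"fingers":1},{"dp":[0,0,0],"dr":[0,0,-0.138],"fingers":1},{"dp":[0,0,0],"dr":[0,0,0],"fingers":1},{"dp":[0,0,0],"dr":[0,0,0],"fingers":1},{"dp":[0,0,0],"dr":[0,0,0],"fingers":1}]}}

```text
time_s: 3.22
tool_pos: [0.3942, -0.1555, 0.2827]
tool_rot: [180.0, 0.0, 75.2]
force: [-0.3, -0.4, 0.2]
grip_width: 0.0005
grasp_force: 0.0
```

```bash
cat >> h.py <<'E'
from scipy.spatial.transform import Rotation as Ro
C=np.array([0.505,-0.166,0]);YAW=np.radians(-14.7)
CX=np.array([np.cos(YAW),np.sin(YAW),0]);CY=np.array([-np.sin(YAW),np.cos(YAW),0])
def state():
    o=env.get_obs();d=np.array(o["tool_pos"])-C
    Rt=Ro.from_euler("xyz",o["tool_rot"],degrees=True).as_matrix()
    print(o["time_s"],"case xyz mm",(np.array([CX@d,CY@d,d[2]])*1000).round(1),"rot",np.round(o["tool_rot"],1),"q",np.round(o["qpos"],0),"F",np.round(o["force"],1))
    return Rt
def dpcase(x,y,z): # tool dp (mm) to get to case point
    o=env.get_obs();Rt=Ro.from_euler("xyz",o["tool_rot"],degrees=True).as_matrix()
    X=C+CX*x/1e3+CY*y/1e3+np.array([0,0,z/1e3]);return (Rt.T@(X-np.array(o["tool_pos"]))*1e3).round(1)
E
python3 - <<'E'
from h import *
import cv2
state();print(dpcase(-65,0,205))
a=env.read_camera("side")[110:240,220:340,::-1];cv2.imwrite("pics/s1.png",cv2.resize(a,None,fx=4,fy=4,interpolation=cv2.INTER_CUBIC))
E
```

```text
3.225 case xyz mm [-109.8  -17.9  282.7] rot [180.    0.   75.2] q [ 44. -11. -23. 106.  -4.  83.   8.] F [-0.3 -0.4  0.2]
[18.1 44.7 77.7]
```

View pics/s1.png

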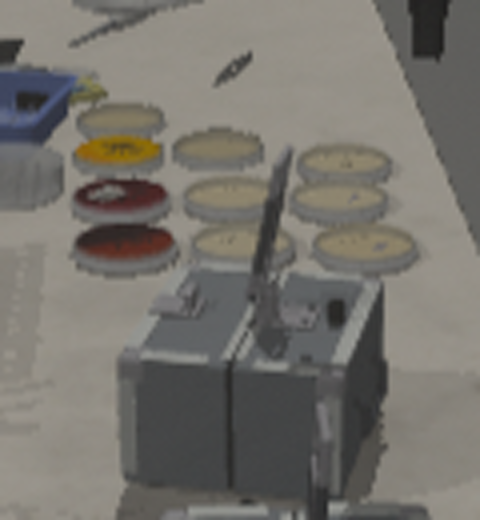

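The crop shows the loop and lever upright, with the bar at about (287,150). The closed fingers are at (430,55), clear on the near side. Next I go down behind the bar.

{"api": "step_arm", "payload": {"moves": [{"dp":[9,15,0],"dr":[0,0,0],"fingers":1},{"dp":[9,15,20],"dr":[0,0,0],"fingers":1},{"dp":[0,0,30],"dr":[0,0,0],"fingers":1},{"dp":[0,0,28],"dr":[0,0,0],"fingers":1},{"dp":[0,0,0],"dr":[0,0,0],"fingers":1}]}}

```text
time_s: 3.9
tool_pos: [0.4273, -0.1449, 0.2026]
tool_rot: [-179.8, -0.1, 75.3]
force: [0.1, -0.5, 0.1]
grip_width: 0.0005
grasp_force: 0.0
```

```bash
python3 - <<'E'
from h import *
import cv2
state();print(dpcase(-20,0,204))
a=env.read_camera("side")[110:240,220:340,::-1];cv2.imwrite("pics/s2.png",cv2.resize(a,None,fx=4,fy=4,interpolation=cv2.INTER_CUBIC))
E
```

```text
3.9 case xyz mm [-80.5   0.7 202.6] rot [-1.798e+02 -1.000e-01  7.530e+01] q [ 43.  -4. -26. 110.  -2.  74.   3.] F [ 0.1 -0.5  0.1]
[-0.7 60.5 -1.7]
```

View pics/s2.png

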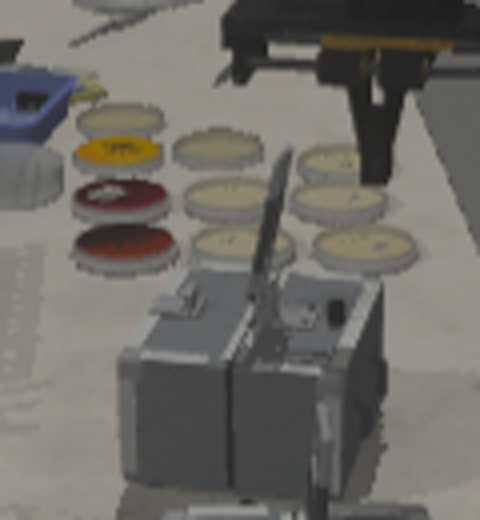

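The tip is at (375,183), behind the bar at (287,150) and higher than the lever's end. I start pushing towards +x.

{"api": "step_arm", "payload": {"moves": [{"dp":[-0.5,15,-1],"dr":[0,0,0],"fingers":1},{"dp":[0,13,0],"dr":[0,0,0],"fingers":1},{"dp":[0,10,0],"dr":[0,0,0],"fingers":1},{"dp":[0,10,0],"dr":[0,0,0],"fingers":1},{"dp":[0,10,0],"dr":[0,0,0],"fingers":1}]}}

```text
time_s: 4.58
tool_pos: [0.4844, -0.1614, 0.2055]
tool_rot: [-180.0, -0.0, 75.2]
force: [-0.5, 0.2, 0.9]
grip_width: 0.0002
grasp_force: 0.1
```

{"api": "step_arm", "payload": {"moves": [{"dp":[0,10,0],"dr":[0,0,0],"fingers":1},{"dp":[0,10,0],"dr":[0,0,0],"fingers":1},{"dp":[0,10,0],"dr":[0,0,0],"fingers":1},{"dp":[0,10,0],"dr":[0,0,0],"fingers":1},{"dp":[0,10,0],"dr":[0,0,0],"fingers":1}]}}

```text
time_s: 5.2
tool_pos: [0.5329, -0.1742, 0.2056]
tool_rot: [180.0, 0.0, 75.2]
force: [-0.3, 0.3, -0.2]
grip_width: 0.0006
grasp_force: 0.0
```

```bash
python3 - <<'E'
from h import *
import cv2
state()
a=env.read_camera("side")[110:240,220:340,::-1];cv2.imwrite("pics/s3.png",cv2.resize(a,None,fx=4,fy=4,interpolation=cv2.INTER_CUBIC))
E
```

```text
5.2 case xyz mm [ 29.1  -0.8 205.6] rot [180.    0.   75.2] q [ 40.  10. -27.  97.   5.  75.  -3.] F [-0.3  0.3 -0.2]
```

View pics/s3.png

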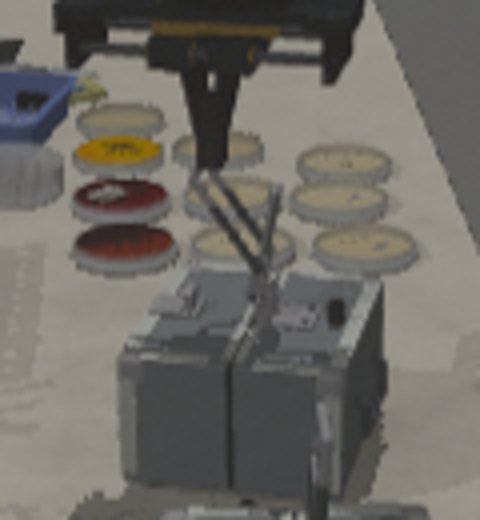

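The loop has swung over. Its bar is at about (205,178) at the fingertip, and the lever stayed put at (275,190). I keep pushing.

{"api": "step_arm", "payload": {"moves": [{"dp":[0,8,2],"dr":[0,0,0],"fingers":1},{"dp":[0,8,4],"dr":[0,0,0],"fingers":1},{"dp":[0,8,6],"dr":[0,0,0],"fingers":1},{"dp":[0,6,8],"dr":[0,0,0],"fingers":1},{"dp":[0,0,0],"dr":[0,0,0],"fingers":1}]}}

```text
time_s: 5.88
tool_pos: [0.5608, -0.1815, 0.1843]
tool_rot: [-179.9, -0.0, 75.2]
force: [-0.8, 0.4, -0.3]
grip_width: 0.0009
grasp_force: 0.0
```

```bash
python3 - <<'E'
from h import *
import cv2
state()
a=env.read_camera("side")[110:240,220:340,::-1];cv2.imwrite("pics/s4.png",cv2.resize(a,None,fx=4,fy=4,interpolation=cv2.INTER_CUBIC))
E
```

```text
5.875 case xyz mm [ 58.   -0.8 184.3] rot [-179.9   -0.    75.2] q [ 38.  14. -27.  94.   7.  73.  -5.] F [-0.8  0.4 -0.3]
```

View pics/s4.png

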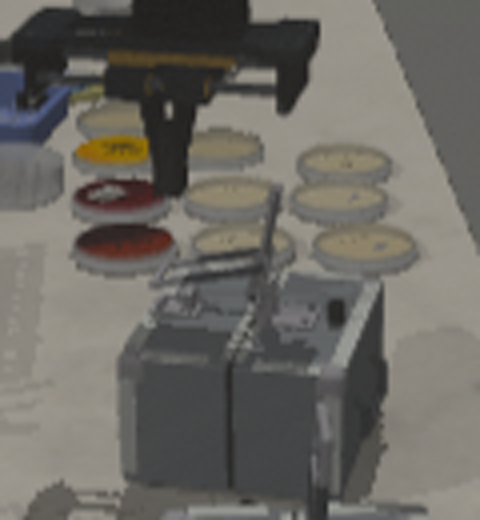

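The loop is falling towards the keeper, with its bar at about (160,275). I back the finger towards the lever and look again once it has settled.

{"api": "step_arm", "payload": {"moves": [{"dp":[0,0,0],"dr":[0,0,0],"fingers":1},{"dp":[0,0,0],"dr":[0,0,0],"fingers":1},{"dp":[0,-10,0],"dr":[0,0,0],"fingers":1},{"dp":[0,-15,2],"dr":[0,0,0],"fingers":1},{"dp":[0,-5,4],"dr":[0,0,0],"fingers":1}]}}

```text
time_s: 6.55
tool_pos: [0.5313, -0.1738, 0.1798]
tool_rot: [180.0, 0.0, 75.2]
force: [1.1, 0.5, 0.4]
grip_width: 0.0002
grasp_force: 0.0
```

```bash
python3 - <<'E'
from h import *
import cv2
state()
a=env.read_camera("side")[110:240,220:340,::-1];cv2.imwrite("pics/s5.png",cv2.resize(a,None,fx=4,fy=4,interpolation=cv2.INTER_CUBIC))
E
```

```text
6.55 case xyz mm [ 27.5  -0.9 179.8] rot [180.    0.   75.2] q [ 40.  11. -27.  99.   5.  72.  -3.] F [1.1 0.5 0.4]
```

View pics/s5.png

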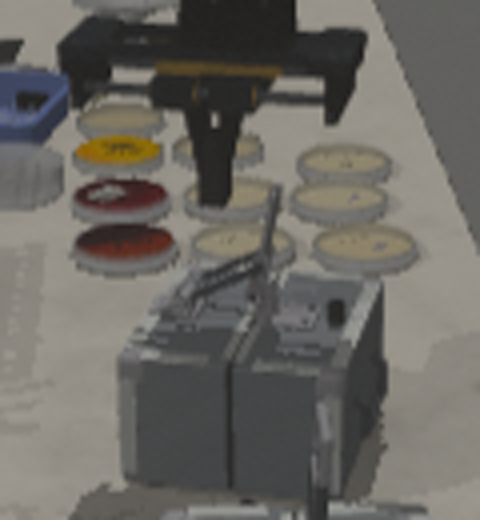

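```bash
python3 - <<'E'
from h import *
import cv2
def P(x,y,z):
    u,v=proj("side",C+CX*x/1e3+CY*y/1e3+np.array([0,0,z/1e3]));return round((u-220)*4),round((v-110)*4)
for q in [(62,21,108),(62,-21,108),(50,9,116),(50,-9,116),(-5,18,142),(-5,-18,142)]:print(q,P(*q))
a=cv2.convertScaleAbs(env.read_camera("side")[165:205,245:300,::-1],alpha=1.8);cv2.imwrite("pics/s6.png",cv2.resize(a,None,fx=12,fy=12,interpolation=cv2.INTER_CUBIC))
E
```

```text
(62, 21, 108) (156, 309)
(62, -21, 108) (171, 286)
(50, 9, 116) (177, 293)
(50, -9, 116) (183, 283)
(-5, 18, 142) (254, 268)
(-5, -18, 142) (264, 248)
```

View pics/s6.png

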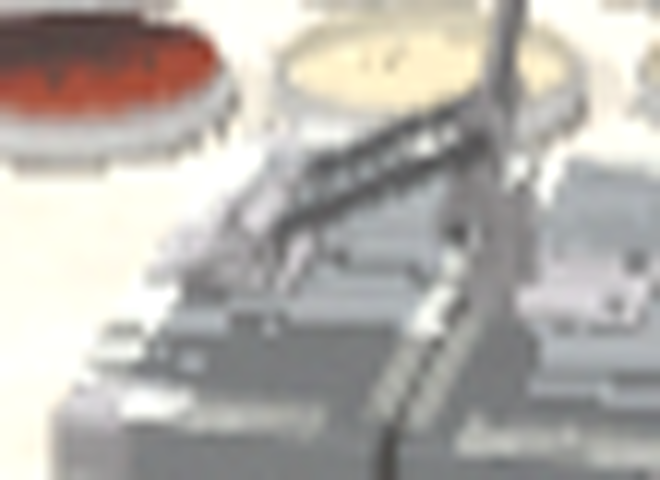

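The bar's near end at about (170,265) matches the projected hooked position, (168,267), so it sits behind the hook. Now I swing the lever down.

{"api": "step_arm", "payload": {"moves": [{"dp":[-0.8,-14,3],"dr":[0,0,0],"fingers":1},{"dp":[0,-12,3],"dr":[0,0,0],"fingers":1},{"dp":[0,-7,3],"dr":[0,0,0],"fingers":1},{"dp":[0,-7,2],"dr":[0,0,0],"fingers":1},{"dp":[0,-6,3],"dr":[0,0,0],"fingers":1}]}}

```text
time_s: 7.28
tool_pos: [0.4874, -0.1629, 0.1657]
tool_rot: [180.0, 0.0, 75.2]
force: [0.8, -0.3, 1.1]
grip_width: 0.0007
grasp_force: 0.6
```

```bash
python3 - <<'E'
from h import *
state()
E
```

```text
7.275 case xyz mm [-17.8  -1.5 165.7] rot [180.    0.   75.2] q [ 41.   5. -27. 106.   3.  69.  -1.] F [ 0.8 -0.3  1.1]
```

Contact forces are about 1 N, as expected. I continue along the arc.

{"api": "step_arm", "payload": {"moves": [{"dp":[0,-6,4],"dr":[0,0,0],"fingers":1},{"dp":[0,-6,5],"dr":[0,0,0],"fingers":1},{"dp":[0,-5,6],"dr":[0,0,0],"fingers":1},{"dp":[0,-4,7],"dr":[0,0,0],"fingers":1},{"dp":[0,-4,7],"dr":[0,0,0],"fingers":1}]}}

```text
time_s: 7.9
tool_pos: [0.4634, -0.1566, 0.136]
tool_rot: [180.0, -0.0, 75.2]
force: [1.9, 0.9, 1.6]
grip_width: 0.0004
grasp_force: 0.7
```

{"api": "step_arm", "payload": {"moves": [{"dp":[0,-2,6],"dr":[0,0,0],"fingers":1},{"dp":[0,-1,5],"dr":[0,0,0],"fingers":1},{"dp":[0,0,4],"dr":[0,0,0],"fingers":1},{"dp":[0,0,3],"dr":[0,0,0],"fingers":1},{"dp":[0,0,1],"dr":[0,0,0],"fingers":1}]}}

```text
time_s: 8.52
tool_pos: [0.46, -0.1559, 0.12]
tool_rot: [-179.9, 0.1, 75.2]
force: [-8.4, 3.6, 23.7]
grip_width: 0.0005
grasp_force: 11.7
```

```bash
python3 - <<'E'
from h import *
state()
E
```

```text
8.525 case xyz mm [-46.1  -1.7 120. ] rot [-1.799e+02  1.000e-01  7.520e+01] q [ 42.   4. -27. 112.   2.  64.  -1.] F [-8.4  3.6 23.7]
```

The tip stopped at z = 120 mm under 24 N, so the lever is flat on its stop. I retreat straight up and check.

{"api": "step_arm", "payload": {"moves": [{"dp":[0,0,-8],"dr":[0,0,0],"fingers":1},{"dp":[0,0,-20],"dr":[0,0,0],"fingers":1},{"dp":[0,0,-30],"dr":[0,0,0],"fingers":1},{"dp":[0,-10,-30],"dr":[0,0,0],"fingers":1},{"dp":[0,-15,-30],"dr":[0,0,0],"fingers":1}]}}

```text
time_s: 9.15
tool_pos: [0.436, -0.1494, 0.2362]
tool_rot: [-180.0, -0.0, 75.2]
force: [-0.1, -0.1, -0.4]
grip_width: 0.0006
grasp_force: 0.0
```

```bash
python3 - <<'E'
from h import *
import cv2
state()
a=cv2.convertScaleAbs(env.read_camera("side")[140:240,240:330,::-1],alpha=1.5)
b=cv2.convertScaleAbs(env.read_camera("top")[185:275,290:385,::-1],alpha=1.5)
cv2.imwrite("pics/end.png",np.hstack([cv2.resize(i,(400,440),interpolation=cv2.INTER_CUBIC) for i in (a,b)]))
E
```

```text
9.15 case xyz mm [-71.   -1.4 236.2] rot [-180.    -0.    75.2] q [ 43.  -5. -26. 107.  -2.  77.   3.] F [-0.1 -0.1 -0.4]
```

View pics/end.png

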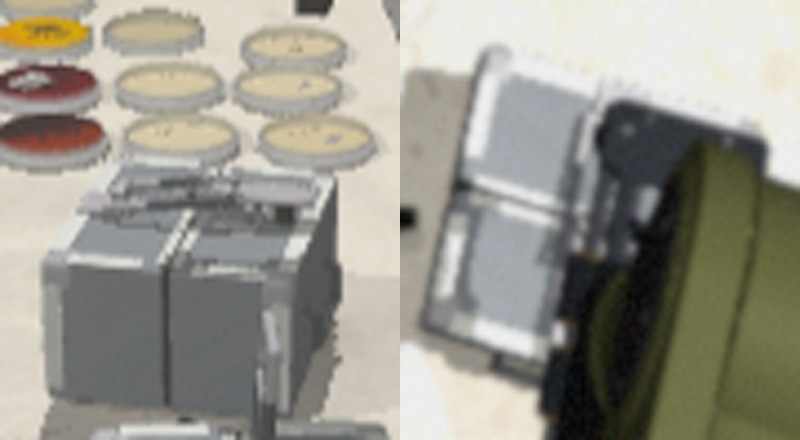

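```bash
python3 - <<'E'
from h import *
def P(x,y,z):
    u,v=proj("side",C+CX*x/1e3+CY*y/1e3+np.array([0,0,z/1e3]));return round((u-240)*4.444),round((v-140)*4.4)
for q in [(53,21,108),(53,-21,108),(48,21,119),(48,-21,119)]:print(q,P(*q))
import cv2
a=env.read_camera("side")[172:196,252:300]
print(cv2.cvtColor(a,cv2.COLOR_RGB2GRAY)[4:20,4:26])
E
```

```text
(53, 21, 108) (99, 209)
(53, -21, 108) (115, 183)
(48, 21, 119) (107, 193)
(48, -21, 119) (122, 168)
[[111 107 107 103  92  92 129 105 141 131 128 127 124 121 132 134 137 143
  145 142 142 142]
 [103  97  98  90 107 110 142 136 144 140 139 120 114 116 107 109 112 126
  131 133 132 133]
 [111 115 117 117 143 145 144 144 146 147 141 102 100 101  99  99  98  99
   98 100  95  98]
 [145 145 146 147 147 147 145 146 146 147 117 100  98  98  98  99  99  99
   99  99  99  99]
 [143 144 144 145 147 146 145 146 147 132 102 109 105  99 106 106 106 104
  108 102  89  89]
 [142 142 143 144 145 145 146 146 141  96 111 120 110  92 106 106 107 105
  112  97  64  60]
 [141 142 142 144 143 142 145 148 116 112 121 124  92  77  84  83  81  85
   85  77  66  65]
 [141 141 142 138 132 133 137 139 101 109 114 117  71  71  80  80  80  88
   88  87  89  86]
 [140 140 135 128 120 120 119 121 113  80  83  84  66  82  97  85  93  92
   91  90  95  91]
 [140 141 126 125 120 121 121 119 121  91  93  95  84 104 114 100 103  85
   83  79  79  82]
 [139 139 128 122 120 120 120 110 112  99 103 105  99 107 107 111  99  65
   59  59  58  58]
 [141 121 111 112 111 111 112  92  86  84  86  83  87  81  79  84  81  68
   66  65  65  63]
 [144 118 113 113  86  85  84  76  75  72  78  71  83  69  77  85  87  86
   85  88  88  88]
 [147 148 148 136  88  83  82  70  73  71  71  82  87  81  94  95  95  95
   93  95  95  97]
 [147 148 146 106  99  99 100  84  81  82  71  88  90  90  90  90  90  91
   85  84  94  94]
 [149 149 129 103 100 100 100  99 100  99  84  82  81  82  82  82  81  82
   82  70  88  89]]
```

The loop's bar is near (90,209), which fits the hooked position (99,209) and not a bar lying on top of the hook (107,193). The lever is flat and the arm is clear.

```bash
python3 -c "
from cell import env
print(env.sign_off())"
```

```text
the job is handed in; nothing more can be done
None
```

I fastened the short case's latch and handed the job in: the last pictures show the bar behind the keeper hook and the lever flat and holding. I never moved the arm near the long case; it took about 9 s, and the judge's verdict was not shown.

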